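Find the softened shock mount and push its tag down

TASK

One of the three spring shock mounts for the balance has gone soft. Going from the robot's left to its right, press each mount's round pad well down with the fingertips (past half its travel) and let it spring back, so as to feel which is the softest; then push that mount's white tag fully down and move clear. Leave the other two tags up, and do not pick up or shove the mounts or the things standing round them.

Things in the scene. Friction and masses are not known exactly. Their poses are not given: they have to be found in the camera images.
- mount_a: One of three identical-looking spring shock mounts, loose, 0.8 kg: aluminium plate 130 x 64 x 12 mm with a round black-topped spring pad at one end and a small white upright tag in a grey post at the other. Origin: centre of the plate's underside; x runs from tag (x = -48 mm) to pad (x = +36 mm), z up. They stand in a row, left (+y) to right; which stands where varies.
- mount_a_padtop (a point): Centre of the flat top of this mount's round spring pad, 41 mm across, 64 mm above the worktop when released; moves with the pad.
- mount_a_tagtop (a point): Centre of the flat top of this mount's tag, a lip 18 x 30 mm (along the mount's x, y) on a 5 mm thick white plate; 84 mm above the worktop when up, 68 mm when fully down; moves with the tag.
- mount_a_pad (a joint): How far this pad is pressed down, in m: 0 released, 0.014 at the bottom stop. It springs back up when let go. The softest mount's pad takes 3 to 4 N to reach the stop, the other two 8 to 11 N.
- mount_a_tag (a joint): How far this tag is pushed down, in m: 0 up, 0.016 fully down. It slides with about 2.5 N of friction and stays where it is left.
- mount_b: One of three identical-looking spring shock mounts, loose, 0.8 kg: aluminium plate 130 x 64 x 12 mm with a round black-topped spring pad at one end and a small white upright tag in a grey post at the other. Origin: centre of the plate's underside; x runs from tag (x = -48 mm) to pad (x = +36 mm), z up. They stand in a row, left (+y) to right; which stands where varies.
- mount_b_padtop (a point): Centre of the flat top of this mount's round spring pad, 41 mm across, 64 mm above the worktop when released; moves with the pad.
- mount_b_tagtop (a point): Centre of the flat top of this mount's tag, a lip 18 x 30 mm (along the mount's x, y) on a 5 mm thick white plate; 84 mm above the worktop when up, 68 mm when fully down; moves with the tag.
- mount_b_pad (a joint): How far this pad is pressed down, in m: 0 released, 0.014 at the bottom stop. It springs back up when let go. The softest mount's pad takes 3 to 4 N to reach the stop, the other two 8 to 11 N.
- mount_b_tag (a joint): How far this tag is pushed down, in m: 0 up, 0.016 fully down. It slides with about 2.5 N of friction and stays where it is left.
- mount_c: One of three identical-looking spring shock mounts, loose, 0.8 kg: aluminium plate 130 x 64 x 12 mm with a round black-topped spring pad at one end and a small white upright tag in a grey post at the other. Origin: centre of the plate's underside; x runs from tag (x = -48 mm) to pad (x = +36 mm), z up. They stand in a row, left (+y) to right; which stands where varies.
- mount_c_padtop (a point): Centre of the flat top of this mount's round spring pad, 41 mm across, 64 mm above the worktop when released; moves with the pad.
- mount_c_tagtop (a point): Centre of the flat top of this mount's tag, a lip 18 x 30 mm (along the mount's x, y) on a 5 mm thick white plate; 84 mm above the worktop when up, 68 mm when fully down; moves with the tag.
- mount_c_pad (a joint): How far this pad is pressed down, in m: 0 released, 0.014 at the bottom stop. It springs back up when let go. The softest mount's pad takes 3 to 4 N to reach the stop, the other two 8 to 11 N.
- mount_c_tag (a joint): How far this tag is pushed down, in m: 0 up, 0.016 fully down. It slides with about 2.5 N of friction and stays where it is left.
- weigh_bottle_near: Small clear glass weighing bottle with lid, 42 mm across, 58 mm tall, standing between the left and middle mounts; a bystander, to be left alone. Origin: centre of its underside.
- weigh_bottle_far: Small clear glass weighing bottle with lid, 42 mm across, 58 mm tall, standing between the middle and right mounts; a bystander, to be left alone. Origin: centre of its underside.
- timer: Light grey timer, 58 x 64 x 19 mm, lying in front of the mounts; a bystander, to be left alone. Origin: centre of its underside.
- marker: Marker pen, 18 x 135 x 20 mm (long along its y), lying in front of the mounts; a bystander, to be left alone. Origin: centre of its underside.
- petri: Petri dish, 60 mm across, 15 mm tall, behind the mounts; a bystander, to be left alone. Origin: centre of its underside.
- dropper: White plastic dropper bottle, 47 mm across, 137 mm tall, behind the mounts; a bystander, to be left alone. Origin: centre of its underside.

How it is judged (in metres and radians):
On the way, in this order (a step that is already met when the one before it is completed fails the run):
1. the left mount's pad is pressed down, about half its travel or more (((value of joint mount_a_pad above 0.006 m and world y of mount_a_padtop above 0.125 m) or (value of joint mount_b_pad above 0.006 m and world y of mount_b_padtop above 0.125 m) or (value of joint mount_c_pad above 0.006 m and world y of mount_c_padtop above 0.125 m))), for 0.1 s.
2. then the middle mount's pad is pressed down, about half its travel or more (((value of joint mount_a_pad above 0.006 m and world y of mount_a_padtop between -0.125 and 0.125 m) or (value of joint mount_b_pad above 0.006 m and world y of mount_b_padtop between -0.125 and 0.125 m) or (value of joint mount_c_pad above 0.006 m and world y of mount_c_padtop between -0.125 and 0.125 m))), for 0.1 s.
3. then the right mount's pad is pressed down, about half its travel or more (((value of joint mount_a_pad above 0.006 m and world y of mount_a_padtop below -0.125 m) or (value of joint mount_b_pad above 0.006 m and world y of mount_b_padtop below -0.125 m) or (value of joint mount_c_pad above 0.006 m and world y of mount_c_padtop below -0.125 m))), for 0.1 s.
4. then the softest mount's tag is pushed down (value of joint mount_b_tag above 0.012 m), for 0.2 s.
At the end, for the whole second after the job is handed in: The softest mount's tag is down (more than 12 of its 16 mm), the other two tags are up (less than 4 mm down), all three pads have sprung back (within 2 mm), and the mounts stand upright, at rest, within 30 mm of where they were (value of joint mount_b_tag above 0.012 m and value of joint each of mount_a_tag, mount_c_tag below 0.004 m and value of joint each of mount_a_pad, mount_b_pad, mount_c_pad below 0.002 m and distance of each of mount_a, mount_b, mount_c from where it was at the start of the episode below 0.03 m and angle between each of mount_a, mount_b, mount_c's own z axis and vertical below 0.1 rad and linear speed of each of mount_a, mount_b, mount_c below 0.02 m/s); the robot touches nothing.
It fails at once if a tag of a mount that is not the softest is pushed down (over 4 mm) (value of joint any of mount_a_tag, mount_c_tag above 0.004 m).
It fails at once if a mount is lifted (over 12 mm), tipped, or shoved more than 30 mm (height (world z) of any of mount_a, mount_b, mount_c above 0.012 m or distance of any of mount_a, mount_b, mount_c from where it was at the start of the episode above 0.03 m or angle between any of mount_a, mount_b, mount_c's own z axis and vertical above 0.25 rad).
It fails at once if a bystander is lifted, knocked over or moved more than 30 mm (distance of any of weigh_bottle_near, weigh_bottle_far, timer, marker, petri, dropper from where it was at the start of the episode above 0.03 m or height (world z) of any of weigh_bottle_near, weigh_bottle_far, timer, marker, petri, dropper above 0.012 m or angle between any of weigh_bottle_near, weigh_bottle_far, timer, marker, petri, dropper's own z axis and vertical above 0.5 rad).
It also fails if it takes over 56 s, if anything falls off the work surface, if the arm or the gripper's body presses on something with over 40 N, if the wrist force passes 120 N, or if a joint passes its speed limit or range.

ROBOT

A 6-joint arm with a two-finger parallel gripper is mounted at the origin on a cart in front of the work surface, level with it; the furniture and walls round the work are solid. World frame = base frame: x ahead of the robot, y to its left, z up, the work surface at z = 0. Lengths are in mm, angles in degrees, forces in N, time in s.
With the tool pointing down it reaches from about 300 to 850 mm from the base axis. Payload 4.2 kg.
Tool frame: the origin (TCP) lies midway between the tips of the shut fingers; the grasp point (between the pads) lies 19 mm behind it; z points along the fingers, y is the direction in which the jaws open and shut (so a half turn about z gives the same grasp; the last joint's range is limited). The gripper opens to 91 mm and grips with 3 to 60 N. Pads are 32 mm wide; open, the fingers measure 118 mm over their backs; the gripper's body (76 mm by 178 mm) begins 60 mm behind the grasp point.
Start: joints at [-65.718, 18.312, 89.639, -0, 72.044, -1.146], TCP at [246.896, -519.313, 213.976] pointing down, gripper open.
Joint ranges: [-177.97, 177.97], [-48.28, 115.42], [12.27, 149.76], [-77.06, 257.06], [2.81, 150.46], [-146.56, 146.56]. Speed limits (degrees/s): [147.25, 147.25, 180, 180, 180, 180].

INTERFACE

Orientations are given as [roll, pitch, yaw] about the fixed x, y, z axes, in that order (R = Rz(yaw) Ry(pitch) Rx(roll)).
In Python, from workcell import * gives the robot as it stands.
- The arm moves only by the tool arm_command, never from a script. Its argument "deltas" is text: rows parted by semicolons, each of 7 numbers parted by spaces: the shift along the tool's x, y, z in mm, then the turn, a rotation vector about the tool's x, y, z in degrees, then the finger opening in mm, from 0 to 91.2. In form: x y z wx wy wz hand; .... A call has 1 to 5 rows; each row shifts and turns the commanded pose from where the row before left it, along the tool's axes as they then stand; what a row does not reach is not made up. A row lasts 1/8 s, in which the tool goes at most 62.5 mm and 10.7 degrees, less where a joint would pass 70% of its speed; a pose out of reach is approached as far as the arm can. A call is refused whole if a number of a shift passes 62.5 or a number of a turn 10.7, either way. A call with a gripper value outside its range is refused whole. The fingers move at their own pace and stop on an object; "force" is the grip in N (left out, the last holds). Time passes only in rows, so rows that do not move let the fingers close. It gives the time, the measured TCP pose, the force and the opening at its end, in the units of the state.
- state(): the state, without advancing time (a new reading comes with each control period).
- grab_frame(name): name is "scene" or "side" or "wrist"; returns the picture (420x560x3 uint8, red, green, blue); there is no depth.
- camera_model(name): a dict with "fx", "fy", "cx", "cy" (pixels), "rvec" (rotation vector, rad) and "tvec" (3), from world to camera coordinates, as OpenCV has them; the wrist camera has in their place "mount" (4x4, takes a point from camera to tool coordinates, whose origin is the TCP and whose axes are the flange's). Camera axes: x right, y down, z forward; pixel columns grow to the right and rows downward; lengths in mm; the calibration is good to about 2 mm. A picture is of the moment at which its call begins: read the wrist's pose just before it. camera_model takes no time and is no camera call.
- job_done(): hands the job in, once; it reports no verdict.
The state is a dict: "time_s": time; "qpos": joint angles; "qvel": joint speeds; "effort": joint torques, N m; "ee_pos": TCP position; "ee_rot": TCP orientation; "force": force on the tool from outside, world axes, zero at the start; "torque": the same for the moment, N m; "gripper_width": finger opening in mm.
Only numpy, scipy, OpenCV 4.12 (cv2) and the standard library are available. Lean on these libraries where they do the work, as an engineer would, in place of code of your own. Each camera call takes 0.05 s, during which the arm holds its last target. There are 200 camera calls.

## Working session

There is one attempt and no reset: what is moved stays moved. The work goes in short steps, Python scripts to look and compute and a tool call to move; the robot and the scene stay as the last step left them, time stands still between calls to the robot, and variables do not carry over. Pictures are saved under pics/ and viewed, about 8 in all and at most 12, crops included, and the job is handed in when it is done.

Besides the shell and the picture viewer there is one more tool, called after "Call:" as name(argument=value, ...), one argument or row to a line, values as JSON. arm_command: Moves the arm, as the interface text tells. Its arguments: {"type":"object","properties":{"deltas":{"type":"string"},"force":{"type":"number"}},"required":["deltas"]}

```bash
mkdir -p pics; cat > h.py <<'E'
from workcell import *
import numpy as np, cv2
def ray(cam,u,v,z):
    m=camera_model(cam); R,_=cv2.Rodrigues(np.array(m["rvec"],float)); t=np.array(m["tvec"],float).ravel()
    d=R.T@np.array([(u-m["cx"])/m["fx"],(v-m["cy"])/m["fy"],1]); c=-R.T@t
    return c+d*(z-c[2])/d[2]
def save(cam,n):
    f=grab_frame(cam); cv2.imwrite(f"pics/{n}.png",f[:,:,::-1]); return f
E
python3 - <<'E'
from h import *
save("scene","s1"); save("side","d1"); s=state(); print(s)
for c in("scene","side"):
    m=camera_model(c);R,_=cv2.Rodrigues(np.array(m["rvec"],float));print(c,m,-R.T@np.array(m["tvec"]).ravel())
E
```

```text
{'time_s': 0.1, 'qpos': array([-6.57191949e+01,  1.83482540e+01,  8.96982525e+01, -1.27049285e-03,
        7.20456386e+01, -1.14615576e+00]), 'qvel': array([-0.04394147, -0.10739964, -0.18408444, -0.03922411,  0.10666209,
        0.14789108]), 'effort': array([-4.89023259e-04, -4.13333595e+01, -2.32510471e+01,  7.30078644e-02,
        4.22261423e-02, -5.29012073e-05]), 'ee_pos': array([ 246.68837632, -518.89348254,  213.20948711]), 'ee_rot': array([-1.79907849e+02, -6.35414502e-04,  2.54273530e+01]), 'force': array([ 0.35277929, -0.03252826,  0.52402611]), 'torque': array([0.04974443, 0.01152534, 0.03667642]), 'gripper_width': 91.25678763858586}
scene {'fx': 470.310335558633, 'fy': 470.310335558633, 'cx': 273.7688865220938, 'cy': 209.6313018404588, 'rvec': array([ 0.82183735, -2.35158635,  1.31322607]), 'tvec': array([431.10296784, 243.88995796, 776.46038634])} [  3.12783767 685.16218771 615.43952197]
side {'fx': 435.96843478088124, 'fy': 435.96843478088124, 'cx': 283.48267161322985, 'cy': 211.36232507175114, 'rvec': array([ 0.06717642,  2.82841591, -1.29533336]), 'tvec': array([ 558.4259046 ,   30.4144151 , 1159.00915219])} [609.21331438 827.45948271 774.74943336]
```

View pics/s1.png

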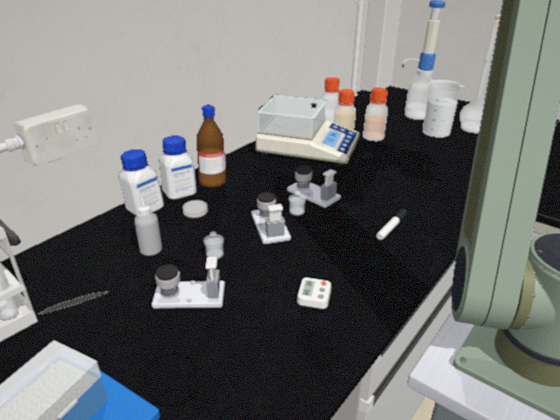

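View pics/d1.png

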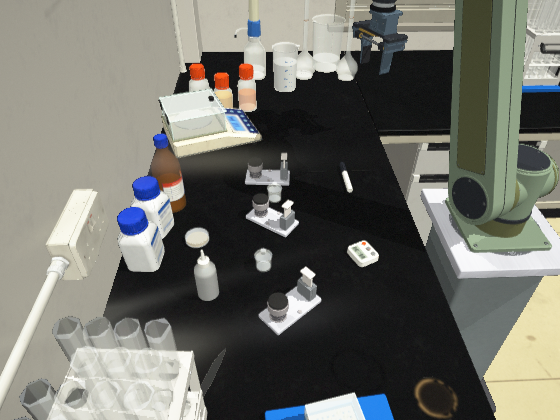

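The scene view shows the left mount's pad at about (168,270) and tag at (212,262). The middle mount's pad is at (267,199) and tag at (275,210). The right mount's pad is at (304,173) and tag at (329,175). The side view agrees: pads at (278,300), (261,202) and (255,164). I'll enlarge both views for precision.

```bash
python3 - <<'E'
import cv2,numpy as np
a=cv2.imread('pics/s1.png');b=cv2.imread('pics/d1.png')
z=lambda im,x,y,w,h,k:cv2.resize(im[y:y+h,x:x+w],None,fx=k,fy=k,interpolation=cv2.INTER_CUBIC)
A=z(a,145,160,200,150,4)
B=z(b,235,145,95,190,3)
cv2.imwrite('pics/a2.png',A);cv2.imwrite('pics/b2.png',B)
E
```

```text
(no output)
```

View pics/a2.png

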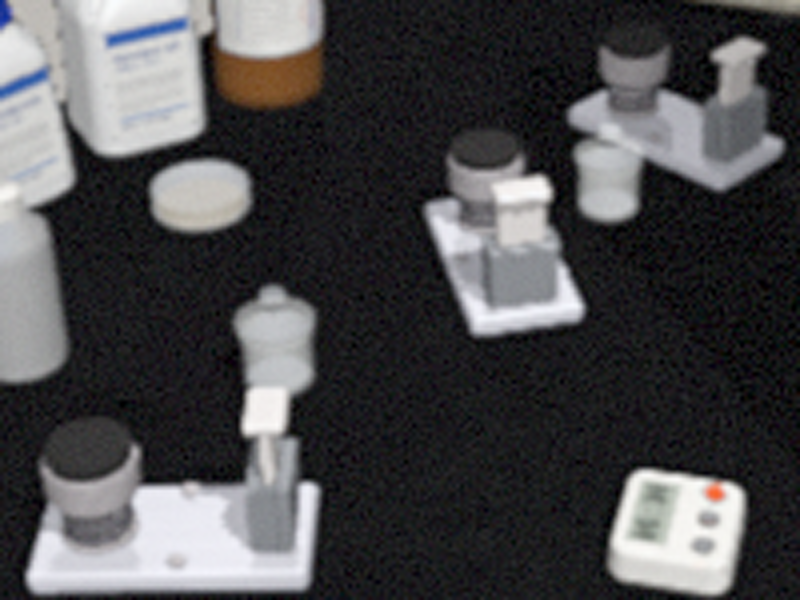

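View pics/b2.png

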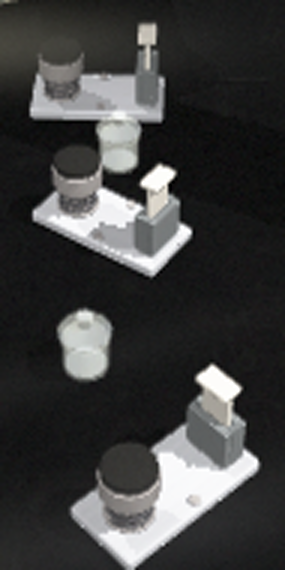

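The crops give the pad tops and tag lips clearly, with the bottles beside the left and middle mounts. Next I'll ray-cast them from both views.

```bash
python3 - <<'E'
from h import *
P={'L':((91,448),(130,467),(268,403),(220,381)),'M':((487,150),(78,159),(522,188),(159,177)),'R':((636,38),(60,46),(742,47),(148,34))}
A=lambda p:(p[0]/4+145,p[1]/4+160)
B=lambda p:(p[0]/3+235,p[1]/3+145)
for k,(a,b,c,d) in P.items():
    pa,pb,ta,tb=ray('scene',*A(a),64),ray('side',*B(b),64),ray('scene',*A(c),84),ray('side',*B(d),84)
    v=(pa+pb-ta-tb)/2
    print(k,*[q[:2].round(0) for q in(pa,pb,ta,tb)],'len',np.hypot(*v[:2]).round(),'yaw',np.degrees(np.arctan2(v[1],v[0])).round(1))
for n,p in dict(bn=(275,293),bf=(608,145)).items(): print(n,ray('scene',*A(p),58).round())
print('drop',ray('scene',147,208,137).round())
E
```

```text
L [579. 278.] [585. 280.] [520. 221.] [520. 224.] len 84.0 yaw 42.2
M [610. -47.] [615. -51.] [547.  -0.] [549.   0.] len 81.0 yaw -37.0
R [ 626. -219.] [ 630. -224.] [ 544. -217.] [ 547. -211.] len 83.0 yaw -5.1
bn [609. 129.  58.]
bf [ 564. -104.   58.]
drop [687. 227. 137.]
```

Call:
arm_command(
  deltas="0 0 0 0 0 8.5 0; 0 0 0 0 0 8.5 0; 0 0 0 0 0 8.4 0; 20 -50 0 0 0 0 0; 20 -50 0 0 0 0 0",
  force=20,
)

```text
time_s: 0.72
ee_pos: [286.9, -418.1, 213.2]
ee_rot: [-179.9, 0.0, -0.1]
force: [0.9, -0.1, 0.1]
gripper_width: 44.2
```

```bash
python3 - <<'E'
from h import *
for u,v in((258,148),(165,152),(180,145)): print(ray('side',u,v,0).round())
print(ray('scene',257,152,0).round(),ray('scene',350,160,0).round())
E
```

```text
[ 622. -390.    0.]
[ 921. -377.    0.]
[ 879. -417.    0.]
[ 883. -332.    0.] [ 626. -462.   -0.]
```

Call:
arm_command(
  deltas="24.5 -58 0 0 0 0 0; 24.5 -58 0 0 0 0 0; 24.5 -58 0 0 0 0 0; 24.5 -58 0 0 0 0 0; 24.5 -58 0 0 0 0 0",
)

```text
time_s: 1.35
ee_pos: [408.6, -129.4, 213.9]
ee_rot: [180.0, -0.0, 0.0]
force: [-0.1, -0.6, -0.0]
gripper_width: 0.7
```

Call:
arm_command(
  deltas="24.5 -58 0 0 0 0 0; 24.5 -58 0 0 0 0 0; 24.5 -58 0 0 0 0 0; 24.5 -58 0 0 0 0 0; 24.5 -58 0 0 0 0 0",
)

```text
time_s: 1.98
ee_pos: [530.1, 158.6, 213.6]
ee_rot: [180.0, 0.0, 0.1]
force: [1.0, -0.1, 0.5]
gripper_width: 0.5
```

Call:
arm_command(
  deltas="25 -58 0 0 0 0 0; 25 -59 0 0 0 0 0; 0 0 40 0 0 0 0; 0 0 40 0 0 0 0; 0 0 0 0 0 0 0",
)

```text
time_s: 2.6
ee_pos: [576.4, 270.6, 130.2]
ee_rot: [179.8, 0.5, 0.0]
force: [-0.1, -0.6, 0.9]
gripper_width: 0.4
```

```bash
python3 - <<'E'
from h import *
s=state(); print(s); save('wrist','w1'); m=camera_model('wrist'); print(m)
E
```

```text
{'time_s': 2.6, 'qpos': array([ 2.41213734e+01,  2.74338050e+01,  8.76711185e+01, -6.88316855e-03,
        6.53978232e+01,  1.14076424e+02]), 'qvel': array([-0.36012593, -2.73382629, -4.73001441,  0.14170027,  0.94699418,
       -0.02755711]), 'effort': array([ 2.25761170e-01, -4.71513140e+01, -2.13140488e+01,  9.70048481e-03,
       -2.35118167e-01, -3.49599768e-04]), 'ee_pos': array([576.35234059, 270.63298313, 130.15626677]), 'ee_rot': array([1.79789207e+02, 4.56465167e-01, 4.70025953e-02]), 'force': array([-0.07003915, -0.57247373,  0.89777999]), 'torque': array([-0.00298527,  0.0090642 ,  0.01301583]), 'gripper_width': 0.36282117828083554}
{'fx': 317.57107296486197, 'fy': 317.57107296486197, 'cx': 278.0358295925113, 'cy': 212.25044275722604, 'mount': array([[-2.12763274e-04, -9.55557609e-01, -2.94804359e-01,
         8.48055722e+01],
       [ 9.99999078e-01,  1.92030628e-04, -1.34414365e-03,
        -9.34335118e-01],
       [ 1.34101816e-03, -2.94804373e-01,  9.55556688e-01,
        -1.69688038e+02],
       [ 0.00000000e+00,  0.00000000e+00,  0.00000000e+00,
         1.00000000e+00]])}
```

View pics/w1.png

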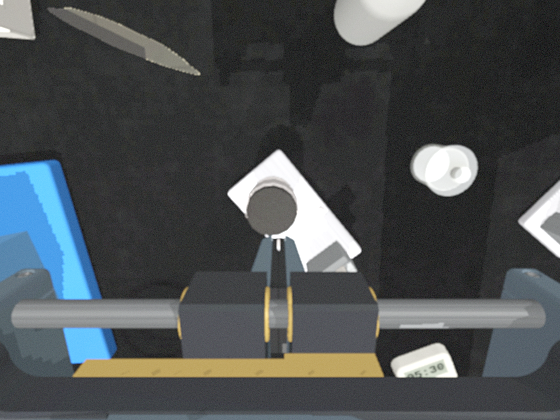

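The wrist view shows the pad top at (271,211), clear of the fingers, with the tag at about (340,265) partly hidden. I'll turn that into a correction.

```bash
cat >> h.py <<'E'
from scipy.spatial.transform import Rotation as Ro
def wray(s,u,v,z):
    m=camera_model('wrist'); M=np.array(m["mount"]); R=Ro.from_euler('xyz',s["ee_rot"],degrees=True).as_matrix()
    d=R@M[:3,:3]@np.array([(u-m["cx"])/m["fx"],(v-m["cy"])/m["fy"],1]); c=R@M[:3,3]+s["ee_pos"]
    return c+d*(z-c[2])/d[2]
E
python3 - <<'E'
from h import *
s=state(); print(s['ee_pos'],s['time_s']); print(wray(s,271,211,64).round(1))
E
```

```text
[578.12623107 271.24546564 132.86442639] 2.65
[590.2 277.9  64. ]
```

Call:
arm_command(
  deltas="7 -7 30 0 0 0 0; 0 0 30 0 0 0 0; 0 0 0 0 0 0 0; 0 0 0 0 0 0 0",
)

```text
time_s: 3.15
ee_pos: [587.3, 279.0, 76.4]
ee_rot: [-179.9, -0.2, 0.0]
force: [0.6, 0.1, 0.6]
gripper_width: 0.7
```

Call:
arm_command(
  deltas="0 0 6 0 0 0 0; 0 0 6 0 0 0 0; 0 0 6 0 0 0 0; 0 0 0 0 0 0 0; 0 0 0 0 0 0 0",
)

```text
time_s: 3.78
ee_pos: [586.5, 278.8, 56.6]
ee_rot: [-180.0, -0.1, 0.0]
force: [1.4, 0.0, 4.6]
gripper_width: 0.3
```

Call:
arm_command(
  deltas="0 0 3 0 0 0 0; 0 0 0 0 0 0 0; 0 0 0 0 0 0 0",
)

```text
time_s: 4.15
ee_pos: [586.5, 278.8, 53.8]
ee_rot: [-180.0, -0.1, 0.0]
force: [0.1, -0.5, 6.0]
gripper_width: 0.4
```

Call:
arm_command(
  deltas="0 0 -30 0 0 0 0; 0 0 -50 0 0 0 0; 0 0 0 0 0 0 0",
)

```text
time_s: 4.53
ee_pos: [587.7, 279.4, 136.7]
ee_rot: [-179.8, -0.4, 0.0]
force: [0.2, -0.4, -0.8]
gripper_width: 0.0
```

Call:
arm_command(
  deltas="6 60 0 0 0 0 0; 6 60 0 0 0 0 0; 6 60 0 0 0 0 0; 5 60 0 0 0 0 0; 5 60 0 0 0 0 0",
)

```text
time_s: 5.15
ee_pos: [612.7, -23.2, 131.3]
ee_rot: [-180.0, 0.2, 0.0]
force: [0.1, 0.2, -0.4]
gripper_width: 0.4
```

Call:
arm_command(
  deltas="0 28 0 0 0 0 0; 0 0 0 0 0 0 0; 0 0 0 0 0 0 0",
)

```text
time_s: 5.52
ee_pos: [613.2, -48.6, 131.9]
ee_rot: [-180.0, 0.1, 0.0]
force: [0.6, 0.9, 0.7]
gripper_width: 0.8
```

```bash
python3 - <<'E'
from h import *
s=state(); f=save('wrist','w2'); print(s['ee_pos'],s['ee_rot'])
# dark round pad near centre: grey ring brightness can't be relied on; view
print(wray(s,278,211,64).round(1))
E
```

```text
[613.24529821 -48.64432608 131.92644355] [-1.79957223e+02  1.25548504e-01  3.66449242e-02]
[625.6 -47.3  64. ]
```

View pics/w2.png

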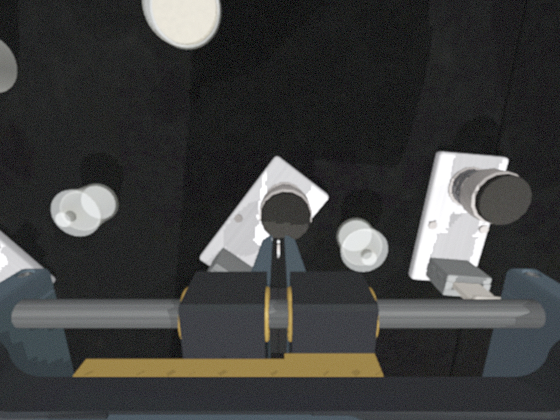

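Middle pad top is at (286,214), about 6 mm to the right of the tool axis. The right pad is at (503,196).

Call:
arm_command(
  deltas="4 3 30 0 0 0 0; 0 0 30 0 0 0 0; 0 0 6 0 0 0 0; 0 0 6 0 0 0 0; 0 0 0 0 0 0 0",
)

```text
time_s: 6.2
ee_pos: [618.5, -51.9, 61.7]
ee_rot: [-180.0, -0.1, 0.1]
force: [-1.2, 0.6, 1.2]
gripper_width: 0.7
```

Call:
arm_command(
  deltas="0 0 6 0 0 0 0; 0 0 3 0 0 0 0; 0 0 0 0 0 0 0; 0 0 0 0 0 0 0",
)

```text
time_s: 6.7
ee_pos: [618.7, -52.5, 52.4]
ee_rot: [180.0, -0.1, 0.0]
force: [1.2, 1.2, 3.5]
gripper_width: 0.5
```

```bash
python3 - <<'E'
from h import *
s=state(); print(s['time_s'],s['ee_pos'],s['force'])
s['ee_pos']=np.array([613.2,-48.6,131.9]);s['ee_rot']=[180,.1,0]
print(wray(s,286,214,64).round(1),wray(s,503,196,64).round(1))
E
```

```text
6.7 [618.72906239 -52.51237829  52.4247469 ] [1.16615492 1.18747093 3.52850901]
[623.2 -53.6  64. ] [ 637.7 -220.5   64. ]
```

Call:
arm_command(
  deltas="0 0 0 0 0 0 0",
)

```text
time_s: 6.82
ee_pos: [618.6, -52.6, 52.3]
ee_rot: [180.0, -0.1, 0.0]
force: [1.0, 0.7, 3.3]
gripper_width: 0.2
```

Call:
arm_command(
  deltas="0 0 -30 0 0 0 0; 0 0 -50 0 0 0 0; 0 0 0 0 0 0 0; 5 56 0 0 0 0 0; 5 56 0 0 0 0 0",
)

```text
time_s: 7.45
ee_pos: [626.8, -165.0, 130.6]
ee_rot: [-180.0, 0.2, 0.1]
force: [1.9, -0.2, -0.4]
gripper_width: 0.7
```

Call:
arm_command(
  deltas="4 57 0 0 0 0 0; 0 0 0 0 0 0 0; 0 0 30 0 0 0 0; 0 0 25 0 0 0 0; 0 0 0 0 0 0 0",
)

```text
time_s: 8.07
ee_pos: [629.5, -219.6, 73.7]
ee_rot: [-179.8, 0.4, 0.1]
force: [-0.9, 0.5, 0.5]
gripper_width: 0.2
```

Call:
arm_command(
  deltas="0 0 6 0 0 0 0; 0 0 6 0 0 0 0; 0 0 6 0 0 0 0; 0 0 6 0 0 0 0; 0 0 0 0 0 0 0",
)

```text
time_s: 8.7
ee_pos: [632.6, -221.4, 54.1]
ee_rot: [180.0, -0.1, 0.0]
force: [-1.7, 1.3, 8.2]
gripper_width: 0.4
```

Call:
arm_command(
  deltas="0 0 0 0 0 0 0; 0 0 0 0 0 0 0",
)

```text
time_s: 8.95
ee_pos: [632.6, -221.4, 54.6]
ee_rot: [180.0, -0.1, 0.0]
force: [-1.7, 0.7, 7.4]
gripper_width: 0.4
```

The forces per depth are: left 6.0 N at 10.2 mm, middle 3.4 N at 11.6 mm, right 7.4 N at 9.5 mm. The middle mount is the softest. Next I'll go above its tag, at about (551,-1).

Call:
arm_command(
  deltas="0 0 -30 0 0 0 0; 0 0 -50 0 0 0 0; 0 0 0 0 0 0 0; -20 -55 0 0 0 0 0; -20 -55 0 0 0 0 0",
)

```text
time_s: 9.57
ee_pos: [590.9, -110.6, 131.7]
ee_rot: [-180.0, 0.1, -0.1]
force: [0.6, 1.5, 1.6]
gripper_width: 0.4
```

Call:
arm_command(
  deltas="-20 -55 0 0 0 0 0; -21 -55 0 0 0 0 0; 0 0 0 0 0 0 0; 0 0 36 0 0 0 0; 0 0 0 0 0 0 0",
)

```text
time_s: 10.2
ee_pos: [548.9, -2.2, 94.3]
ee_rot: [180.0, 0.4, 0.0]
force: [-1.2, -1.0, 0.2]
gripper_width: 0.4
```

```bash
python3 - <<'E'
from h import *
s=state(); print(s['ee_pos'],s['force'])
a=save('scene','s3');b=save('side','d3')
z=lambda f,x,y:cv2.resize(f[y:y+100,x:x+100,::-1],None,fx=4,fy=4,interpolation=cv2.INTER_CUBIC)
cv2.imwrite('pics/c3.png',np.hstack([z(a,230,150),z(b,225,150)]))
E
```

```text
[548.91324415  -2.15171593  94.33086961] [-1.22406606 -1.03758773  0.24549874]
```

View pics/c3.png

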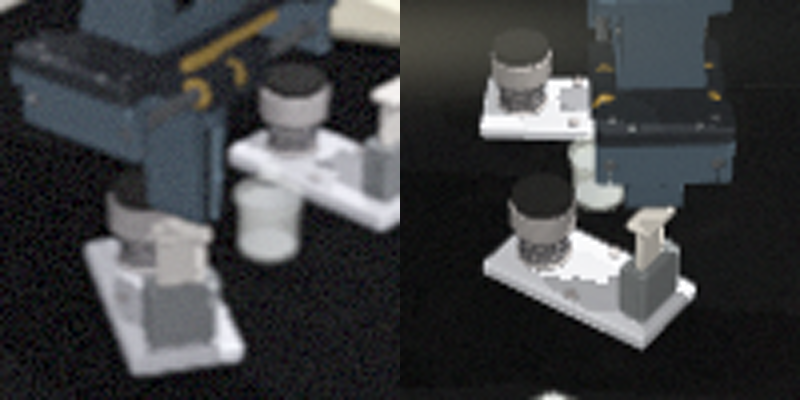

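Both views show the fingertips right above the middle mount's white tag. I'll press it now.

Call:
arm_command(
  deltas="0 0 8 0 0 0 0; 0 0 7 0 0 0 0; 0 0 6 0 0 0 0; 0 0 5 0 0 0 0; 0 0 0 0 0 0 0",
)

```text
time_s: 10.92
ee_pos: [550.6, -1.4, 70.5]
ee_rot: [-180.0, 0.1, 0.0]
force: [0.1, 0.4, 0.1]
gripper_width: 0.6
```

Call:
arm_command(
  deltas="0 0 2 0 0 0 0; 0 0 0 0 0 0 0; 0 0 0 0 0 0 0",
)

```text
time_s: 11.3
ee_pos: [550.8, -1.4, 68.8]
ee_rot: [180.0, 0.0, 0.0]
force: [0.5, -0.6, -0.2]
gripper_width: 0.4
```

Call:
arm_command(
  deltas="0 0 1.5 0 0 0 0; 0 0 0 0 0 0 0",
)

```text
time_s: 11.55
ee_pos: [551.0, -1.4, 68.2]
ee_rot: [-180.0, -0.0, 0.0]
force: [-1.5, 0.1, 5.9]
gripper_width: 0.3
```

Call:
arm_command(
  deltas="0 0 1.5 0 0 0 0; 0 0 0 0 0 0 0",
)

```text
time_s: 11.8
ee_pos: [551.1, -1.4, 68.2]
ee_rot: [-180.0, -0.1, 0.0]
force: [-4.4, 0.2, 15.2]
gripper_width: 0.8
```

The tag is at its stop: z is 68.2 mm and the force jumps to 15 N. Next I'll lift clear and check.

Call:
arm_command(
  deltas="0 0 -20 0 0 0 0; 0 0 -50 0 0 0 0; 0 0 -50 0 0 0 0; -60 0 0 0 0 0 0; -60 0 0 0 0 0 0",
)

```text
time_s: 12.42
ee_pos: [430.0, -1.5, 186.3]
ee_rot: [180.0, -0.1, 0.0]
force: [-0.7, 0.6, 0.7]
gripper_width: 0.4
```

Call:
arm_command(
  deltas="-30 0 0 0 0 0 0; 0 0 0 0 0 0 0; 0 0 0 0 0 0 0",
)

```text
time_s: 12.8
ee_pos: [402.2, -1.6, 186.3]
ee_rot: [180.0, -0.1, 0.0]
force: [-0.3, 0.1, -0.6]
gripper_width: 0.3
```

```bash
python3 - <<'E'
from h import *
print(state()['ee_pos'],state()['force'])
a=save('scene','s4');b=save('side','d4')
A=cv2.resize(a[160:310,145:345,::-1],None,fx=2.5,fy=2.5,interpolation=cv2.INTER_CUBIC)
B=cv2.resize(b[145:335,235:330,::-1],None,fx=375/190,fy=375/190,interpolation=cv2.INTER_CUBIC)
cv2.imwrite('pics/c4.png',np.hstack([A,B]))
E
```

```text
[402.23657707  -1.58871022 186.29623753] [-0.32834173  0.09347842 -0.64307732]
```

View pics/c4.png

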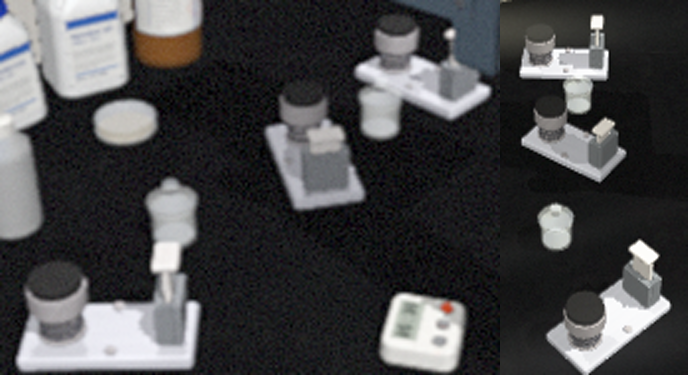

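The middle tag is down at (325,135) in the crop. The left and right tags are up, most clearly in the side view on the right. All pads are up and nothing has moved, so I'm handing in.

```bash
python3 -c "
from workcell import *
print(job_done())"
```

```text
the job is handed in; nothing more can be done
None
```

I found the middle mount to be the softest, pushed its tag fully down, moved clear and handed the job in at about 13 s. No verdict is reported on hand-in.

| Mount | Pressed down | Force |
|---|---|---|
| Left | 10.2 mm | 6.0 N |
| Middle | 11.6 mm | 3.4 N |
| Right | 9.5 mm | 7.4 N |

- **Tag:** it met its stop at z = 68.2 mm, where the force rose to 15 N. At 70.5 and 68.8 mm on the way down, the readings taken with the arm at rest showed almost no force, so only the stop confirmed it was down.
- **Last pictures:** the middle tag was down, the left and right tags were up, and all three pads had sprung back. The mounts and the bystanders in the frame looked unmoved. The dropper and marker were not fully in the final crops. In the scene view the right tag was hard to make out, but the side view showed it up.
- **Disagreement:** the wrist camera placed the left and middle pads about 5 to 11 mm further out in x than the fixed cameras did. I aimed between the two, and every press landed on its pad.

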